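# Switch off the key machine and slide its chip tray home

## Task

The key-cutting machine has been left switched to forward. Set its lever to the upright off position in the middle, without throwing it through to reverse; then slide the emptied chip tray that lies in front of the machine into the bay under the deck, until its front plate is flush against the machine. Let go of both and leave the other things on the table where they are.

Things in the scene. Friction and masses are not known exactly. Their poses are not given: they have to be found in the camera images.
- machine: Grey bench key-cutting machine with blue motor, fixed, 340 wide x 270 deep, deck top 52 mm high. Origin: on the table, foot of its front face, middle of the tray bay. +x into the machine, +y to its left as one faces it; deck y -150 to +190. Switch box on the right front corner of the deck. Vices and carriage (y -50 to 175, 138 high) begin 68 mm behind the face, the motor (193 high) 155 mm behind.
- bay_mouth (a point): Middle of the mouth of the tray bay, 14 mm above the table, in the plane of the machine's front face; axes as the machine's. The bay is a slot 160 wide, 28 high from the table up to the underside of the deck, and 100 deep along +x.
- selector (a joint): Forward-off-reverse lever on the switch box, rad; rocks about the machine's x axis. 0 = forward (as found), leaning 0.42 rad to the machine's left (+y); 0.42 = off, upright; 0.84 = reverse, leaning right. Spring detents at all three: let go within 0.15 of upright it snaps to off, farther out to forward or reverse. Leaving forward takes about 10 N at the grip; the off detent is weak, about 2 N.
- selector_tip (a point): Middle of the lever's steel grip, a round bat 14 mm across and 24 mm long, on the lever's axis 40 mm from its pivot; the lever ends 12 mm beyond this point.
- selector_pivot (a point): Pivot of the lever, fixed in the machine at x 45, y -115, z 78 mm of its frame, 4 mm below the top of the switch box (62 along x, 56 along y, top 82 mm above the table). Axes as the machine's. With the lever off, its grip's middle is 40 mm straight above this point.
- tray: Low aluminium chip tray, open on top, loose, about 0.4 kg: pan 150 wide x 85 deep x 22 high, rear corners cut 12 mm; front plate 184 wide x 38 high x 4 thick, wider and higher than the bay's mouth. Origin: underside, middle of the width, back face of the plate; +x to the pan's rear. Home, origin and axes coincide with the machine's: 6 mm headroom, 5 mm play each side, so keep it flat on the table.
- tray_handle (a point): Middle of the tray's bow handle: a level round bar, 9 mm thick, 72 mm long between its two arms, parallel to the front plate, 38 mm in front of the plate (42 mm before the tray's origin) and 20 mm above the table. Axes as the tray's.
- padlock: Bystander: brass padlock lying flat, 50 x 44 x 22 mm and its shackle, to the right of the tray.
- fob: Bystander: black car-key fob, 70 x 40 x 16 mm, in front of the tray.
- brush: Bystander: small wooden hand brush, 125 x 16 x 16 mm, lying on the machine's deck in front of the vices, along the front edge, left of the middle (machine y about 50 to 180).
- pliers: Bystander: pliers with red handles, 175 mm long, 13 mm high, to the right of the tray.
- keytin: Bystander: green open tin of keys, 120 x 85 x 28 mm.
- oiler: Bystander: white oil bottle with black cap, 44 mm across, 110 mm high, standing.
- file: Bystander: file with wooden handle, 245 mm long, 22 mm high.

How it is judged:
By the outcome, as a careful person would: the job done as asked, in the order asked, and still so for the second after the job is handed in, with the robot touching nothing.
It also fails if it takes over 48 s, if anything falls off the work surface, if the arm or the gripper's body presses on something with over 40 N, if the wrist force passes 120 N, or if a joint passes its speed limit or range.

## Robot

A 6-joint arm with a two-finger parallel gripper is mounted at the origin on the work surface. World frame = base frame: x ahead of the robot, y to its left, z up, the work surface at z = 0. Lengths are in mm, angles in rad, forces in N, time in s.
With the tool pointing down it reaches from about 325 to 750 mm from the base axis. Payload 7.6 kg.
Tool frame: the origin (TCP) lies at the very end of the fingers, on their centre line; the grasp point (between the pads) lies r.grip_depth behind it (r.grip_depth is the distance from the TCP to the grasp point, in mm); z points along the fingers, y is the line along which they close (so a half turn about z gives the same grasp; the last joint's range is limited). The gripper opens to 85 mm and grips with 20 to 120 N. Pads are 22 mm wide; open, the fingers measure 114 mm over their backs; the gripper's body (76 mm by 85 mm) begins 54 mm behind the grasp point. The pads swing forward as they close: fully open they stand 13 mm farther back than shut.
Start: joints at [-1.305, 0.052, 1.401, -0, 1.689, -0.07], TCP at [173.025, -495.689, 231.323] pointing down, gripper open.
Joint ranges: [-2.9, 2.9], [-0.91, 2.17], [0.12, 2.37], [-1.06, 4.2], [0.26, 2.73], [-2.93, 2.93]. Speed limits (rad/s): [2.57, 2.57, 3.01, 3.14, 3.14, 3.14].

## Interface

Orientations are given as a unit quaternion [w, x, y, z].
In Python, from workcell import r gives the robot as it stands. Calls block until the motion is done:
- r.reach(position, orientation): joint-space move of the TCP to a pose.
- r.servo_line(position, v=150, rot=None): straight line of the TCP; rot=None keeps the orientation; v is the mean speed in mm/s.
- r.move_j(angles): joint-space move.
- r.open() and r.grasp(squeeze=None): open the fingers fully, or close them until they stop; squeeze is the grip in N (None keeps the last).
- r.sleep(seconds).
- r.solve_ik(position, orientation): joint angles nearest the present ones, or None.
- r.state(): the state.
- r.grab_frame(name): name is "scene" or "side" or "wrist"; returns the picture (420x560x3 uint8, blue, green, red); there is no depth.
- r.calibration(name): a dict with "fovy" (degrees; the focal length in pixels is half the picture's height over the tangent of half this angle, whatever the lens; pixels are square), "cx", "cy" (the principal point, pixels), "R" (3x3) and "t" (3): a world point X has camera coordinates R X + t. Camera axes: x right, y down, z forward; pixel columns grow to the right and rows downward; lengths in mm; the calibration is good to about 2 mm. A picture is of the moment at which its call begins: read the wrist's pose just before it. calibration takes no time and is no camera call; for the wrist camera it gives the pose at the moment of the call.
A pose or a line that the arm cannot do raises r.IKError and nothing moves.
- r.close_job(): hands the job in; it is judged then, once.
The state is a dict: "clock": time; "q": joint angles; "qd": joint speeds; "tau": joint torques, N m; "tool_pos": TCP position; "tool_rot": TCP orientation; "ft_force": force on the tool from outside, world axes, zero at the start; "moment": the same for the moment, N m; "opening": opening from 0.0 (shut) to 1.0 (fully open); "gripper_force": force on a finger pad.
Only numpy, scipy, OpenCV 4.12 (cv2) and the standard library are available. Lean on these libraries where they do the work, as an engineer would, in place of code of your own. Each camera call takes 0.05 s, during which the arm holds its last target. There are 200 camera calls.

## Working session

There is one attempt and no reset: what is moved stays moved. The work goes in short steps, each a Python script; the robot and the scene stay as the last script left them, time stands still between calls to the robot, and variables do not carry over. Pictures are saved under pics/ and viewed, at most 10 in all, crops included, and the job is handed in when it is done.

```bash
mkdir -p pics; python3 - <<'E'
from workcell import r
import cv2,numpy as np
for n in ("scene","side"):
    im=r.grab_frame(n); cv2.imwrite(f"pics/{n}0.png",im)
    c=r.calibration(n); R=np.array(c["R"]);print(n,c["fovy"],c["cx"],c["cy"],(-R.T@np.array(c["t"])).round(),R[2].round(2))
print(r.state()["tool_rot"],r.grip_depth,r.state()["clock"])
E
```

```text
scene 51.598646293139424 277.7572932823908 209.61885631967425 [ 864. -690.  958.] [-0.27  0.51 -0.82]
side 44.47344468628723 275.99951440991805 213.63291076777557 [162. 707. 822.] [ 0.35 -0.71 -0.61]
[-7.11388339e-04  9.85938065e-01  1.67109606e-01 -8.04270221e-05] 18.700000000000003 0.1
```

View pics/scene0.png

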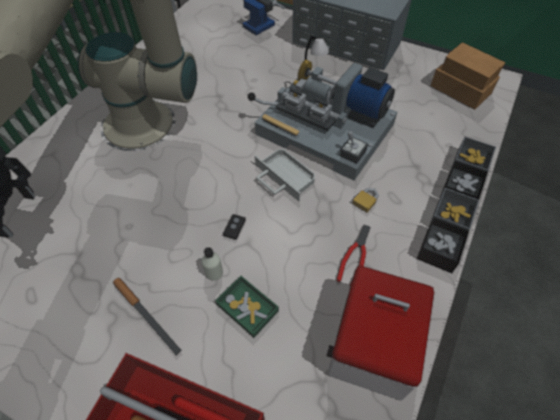

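View pics/side0.png

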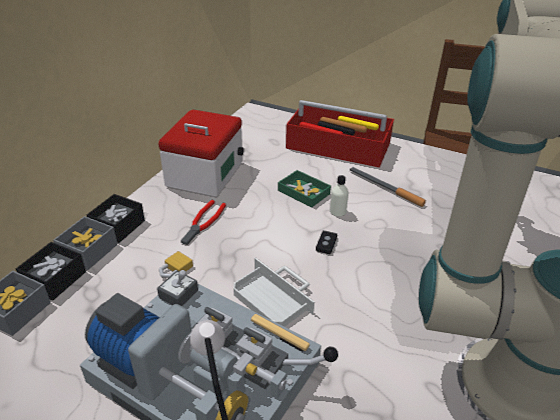

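The scene view shows the machine's front edge from about (255,133) to (355,173), the tray at (285,175) and the switch box at (352,148). The side view shows the tray at (275,293). I'll enlarge both to get exact pixels.

```bash
python3 - <<'E'
import cv2
a=cv2.imread("pics/scene0.png")[95:215,235:395]
cv2.imwrite("pics/sc_c.png",cv2.resize(a,(800,600),interpolation=cv2.INTER_CUBIC))
a=cv2.imread("pics/side0.png")[235:385,140:340]
cv2.imwrite("pics/sd_c.png",cv2.resize(a,(800,600),interpolation=cv2.INTER_CUBIC))
E
```

```text
(no output)
```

View pics/sc_c.png

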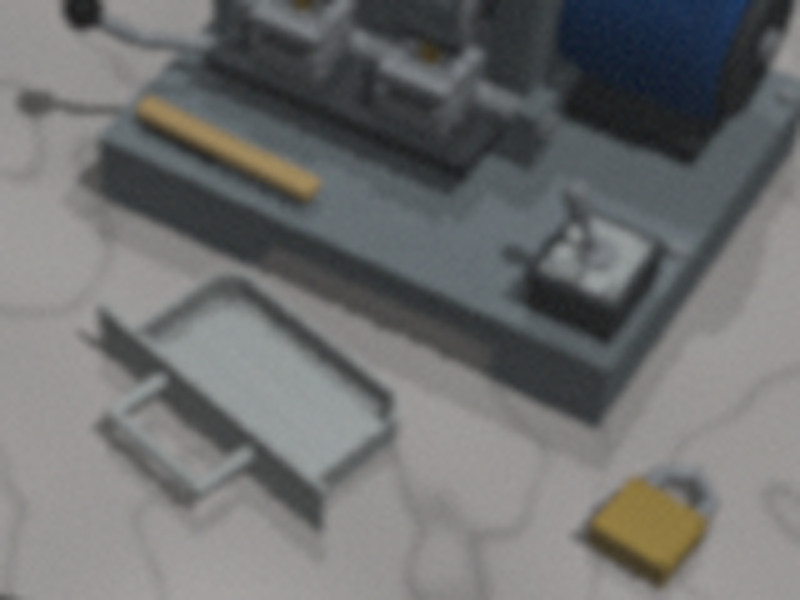

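View pics/sd_c.png

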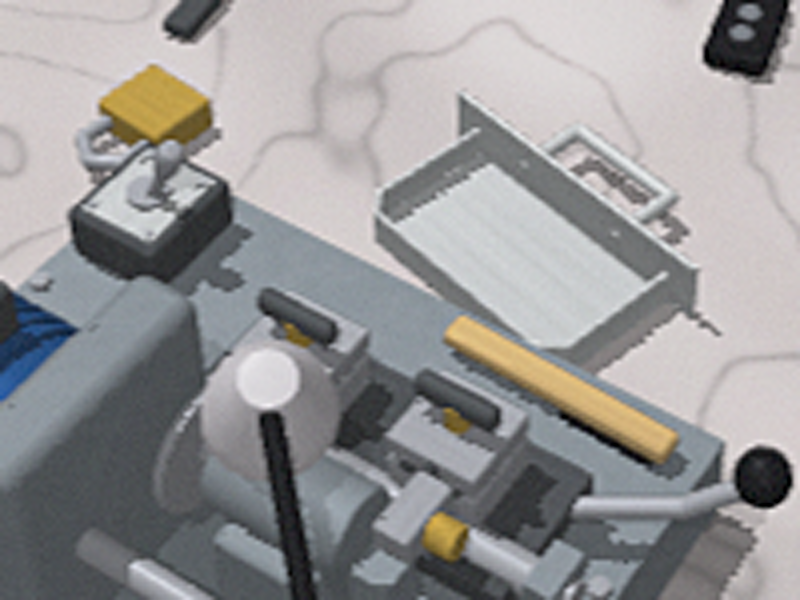

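```bash
cat > h.py <<'E'
import numpy as np
from scipy.optimize import least_squares
def proj(c,X):
    p=np.array(c["R"])@np.asarray(X,float).T+np.array(c["t"])[:,None]
    f=210/np.tan(np.radians(c["fovy"])/2)
    return np.c_[c["cx"]+f*p[0]/p[2],c["cy"]+f*p[1]/p[2]]
def W(pose,X):
    x,y,a=pose; X=np.atleast_2d(np.asarray(X,float)); c,s=np.cos(a),np.sin(a)
    return np.c_[x+c*X[:,0]-s*X[:,1],y+s*X[:,0]+c*X[:,1],X[:,2]]
def fit(obs,p0):  # obs: list of (calib, X, px)
    def res(p): return np.concatenate([(proj(c,W(p,X))-px).ravel() for c,X,px in obs])
    s=least_squares(res,p0,x_scale=[10,10,.1],loss="soft_l1")
    return s.x,[(proj(c,W(s.x,X))-px).round(1).tolist() for c,X,px in obs]
E
python3 - <<'E'
from workcell import r
from h import *
sc,sd=r.calibration("scene"),r.calibration("side")
S=lambda L:np.array(L,float)/5+[235,95]-.4
D=lambda L:np.array(L,float)/4+[140,235]-.4
m=[(sc,[(0,-150,52),(0,-150,0),(0,190,52),(0,190,0),(0,80,28),(0,-80,28),(14,-143,82),(14,-87,82),(76,-143,82),(76,-87,82)],S([(609,372),(598,425),(103,148),(105,195),(265,250),(495,345),(607,300),(533,262),(660,243),(590,212)])),
 (sd,[(0,190,52),(14,-143,82),(14,-87,82),(76,-143,82),(76,-87,82)],D([(722,443),(150,140),(230,190),(75,205),(140,248)]))]
t=[(sc,[(0,92,38),(0,-92,38),(-4,-92,0),(-42,36,20),(-42,-36,20),(85,-63,22),(73,-75,22)],S([(103,312),(325,487),(320,527),(108,418),(192,495),(390,400),(392,425)])),
 (sd,[(0,-92,38),(0,92,38),(-42,-36,20),(-42,36,20),(73,-75,22),(85,-63,22),(0,75,22),(0,-75,22)],D([(460,92),(697,268),(577,130),(672,197),(378,190),(378,215),(665,275),(475,130)]))]
for o,p0 in((m,[500,-50,1.2]),(t,[450,-150,1.2])):
    for k in (o,o[:1],o[1:]):
        p,e=fit(k,p0); print(p.round(3)); 
        if k is o: print(*e,sep="\n")
    if o is m: 
        pm,_=fit(o,p0); L=W(pm,[(45,-115+40*np.sin(.42),78+40*np.cos(.42)),(45,-115,78)]); print(L, (proj(sc,L)-[235,95])*5,(proj(sd,L)-[140,235])*4)
E
```

```text
[541.942 108.837   1.465]
[[-0.1, -0.5], [-0.5, 0.9], [-0.5, -3.4], [-0.1, -0.3], [-2.0, -3.5], [-0.5, 0.1], [2.0, 2.2], [-1.5, 1.4], [1.9, -0.4], [-2.1, -2.2]]
[[-0.7, -0.4], [-1.2, -1.5], [-0.2, -3.3], [-3.4, 0.3], [1.7, 1.1]]
[543.663 108.168   1.473]
[540.277 109.095   1.461]
[[644.81784705 143.20389772 114.52355761]
 [661.0377421  141.48787215  78.        ]] [[577.21333789 198.80471422]
 [594.84672126 257.92598426]] [[162.67475056 155.69887664]
 [145.23566172 195.4448824 ]]
[496.391  -7.865   1.229]
[[-1.1, -3.1], [-0.2, -0.7], [-0.7, 0.6], [0.1, -1.3], [0.8, -1.8], [1.0, -2.3], [0.7, -2.6]]
[[-0.7, -0.7], [-0.2, 0.0], [0.6, -0.5], [-0.0, -0.4], [-0.0, -0.4], [-0.7, -1.0], [1.4, -0.9], [0.7, -1.2]]
[498.712 -13.198   1.228]
[495.717  -6.177   1.232]
```

```bash
cat >> h.py <<'E'
from scipy.spatial.transform import Rotation as Ro
def quat(hx,tilt_axis=None,tilt=0):  # tool down, tool x at heading hx; then turned by tilt about a world axis
    x=np.array([np.cos(hx),np.sin(hx),0]); z=np.array([0,0,-1.]); M=Ro.from_matrix(np.c_[x,np.cross(z,x),z])
    if tilt_axis is not None: M=Ro.from_rotvec(np.array(tilt_axis)*tilt)*M
    return M.as_quat(scalar_first=True)
def ray(c,px,z):
    f=210/np.tan(np.radians(c["fovy"])/2);R=np.array(c["R"]);o=-R.T@np.array(c["t"])
    d=R.T@np.array([(px[0]-c["cx"])/f,(px[1]-c["cy"])/f,1]); return o+d*(z-o[2])/d[2]
def loc(pose,X):
    x,y,a=pose;d=np.asarray(X)[:2]-[x,y];c,s=np.cos(a),np.sin(a);return np.array([c*d[0]+s*d[1],-s*d[0]+c*d[1]])
E
python3 - <<'E'
from workcell import r
from h import *
import cv2
pm=[541.9,108.8,1.465];pt=[496.4,-7.9,1.229]
sc=r.calibration("scene")
for n,p in(("fob a",(244,216)),("fob b",(225,236)),("padlock L",(352,201)),("padlock bottom",(367,211)),("padlock T",(362,190))):
    X=ray(sc,p,12);print(n,X.round(),"mach",loc(pm,X).round(),"tray",loc(pt,X).round())
P=W(pm,(-70,-50,300))[0]
r.reach(P.tolist(),quat(1.465).tolist())
s=r.state();print(s["tool_pos"],s["q"],s["clock"])
c=r.calibration("wrist");im=r.grab_frame("wrist");cv2.imwrite("pics/w1.png",im)
cv2.imwrite("pics/w1b.png",cv2.resize(im,(800,600),interpolation=cv2.INTER_CUBIC))
import pickle;pickle.dump(c,open("w1.pkl","wb"))
print(proj(c,W(pm,[(45,-115,78),(0,-150,52),(0,190,52)])),proj(c,W(pt,[(-42,0,20),(85,0,22)])))
E
```

```text
fob a [ 481. -161.   12.] mach [-275.   32.] tray [-150.  -37.]
fob b [ 469. -237.   12.] mach [-352.   36.] tray [-225.  -51.]
padlock L [716.  15.  12.] mach [ -75. -183.] tray [  95. -199.]
padlock bottom [763.   2.  12.] mach [ -82. -231.] tray [  99. -248.]
padlock T [726.  62.  12.] mach [ -27. -188.] tray [ 143. -193.]
[584.22614142  33.03588474 299.89880471] [-6.54964302e-03  2.21099170e-01  1.08052830e+00 -1.42040633e-04
  1.84014011e+00  1.00667975e-01] 2.5
[[335.8763783   86.27200757]
 [357.20826854 126.20741239]
 [ 94.06055602 126.85571735]] [[221.04509853 233.41029826]
 [235.82883075 153.82063881]]
```

View pics/w1b.png

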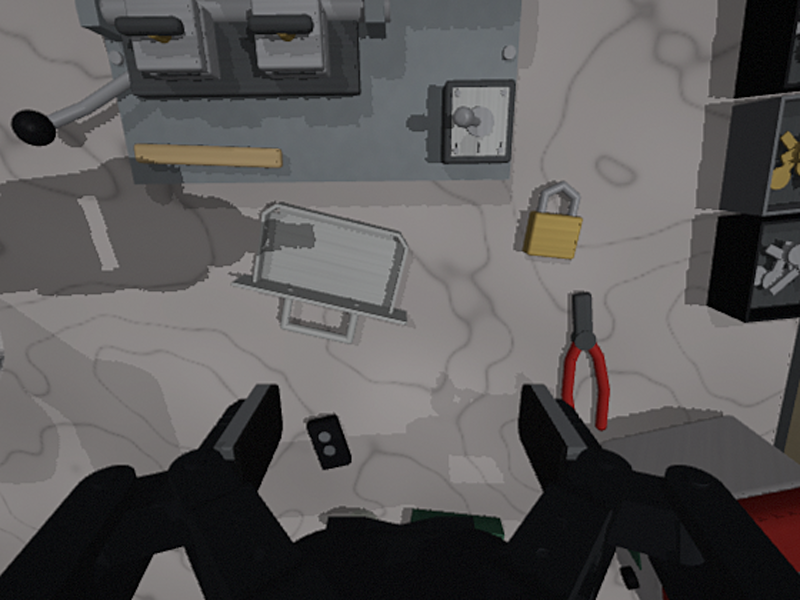

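```bash
python3 - <<'E'
from h import *
import pickle
c=pickle.load(open("w1.pkl","rb"));V=lambda L:np.array(L,float)*.7-.15
m=[(c,[(0,-150,52),(0,190,52),(14,-87,82),(14,-143,82),(76,-143,82),(76,-87,82)],V([(513,178),(134,184),(446,162),(510,163),(515,82),(445,81)]))]
t=[(c,[(-42,36,20),(-42,-36,20),(73,75,22),(85,63,22),(85,-63,22),(73,-75,22),(-4,-92,0)],V([(285,328),(351,338),(262,212),(275,204),(397,233),(408,245),(407,322)]))]
for o,p0 in((m,[542,109,1.465]),(t,[496,-8,1.229])):
    p,e=fit(o,p0);print(p.round(3),e)
E
```

```text
[540.819 108.105   1.474] [[[-2.5, 1.3], [0.0, 0.2], [-1.8, 1.4], [0.9, 0.1], [1.5, -2.2], [0.1, -0.9]]]
[498.164  -6.708   1.24 ] [[[0.2, -1.5], [-0.7, 0.9], [-0.4, 1.0], [0.0, 0.1], [1.5, -0.5], [-0.0, 1.0], [-0.1, -6.9]]]
```

```bash
python3 - <<'E'
from workcell import r
from h import *
pm=[541.3,108.5,1.469];a=pm[2]
ax=[np.cos(a),np.sin(a),0]
def pose(th,d): # th lean to left, d = TCP distance from pivot along lever
    P=W(pm,(45,-115+d*np.sin(th),78+d*np.cos(th)))[0]
    return P.tolist(),quat(a,ax,-th).tolist()
D=43-r.grip_depth
for th in(.42,.2,0):
    for d in (D,D+100): print(th,d,r.solve_ik(*pose(th,d)))
r.reach(*pose(.42,D+80))
p,q=pose(.42,D);r.servo_line(p,v=80)
print(r.state()["ft_force"])
r.grasp(40);s=r.state();print(s["opening"],s["gripper_force"],s["ft_force"],s["clock"])
E
```

```text
0.42 24.299999999999997 [ 0.21364494  0.25075488  1.4973197  -0.15117318  0.9972786   0.37206647]
0.42 124.3 [ 0.23801925  0.0690142   1.51131262 -0.14835692  1.16676557  0.37093166]
0.2 24.299999999999997 [ 0.18164065  0.38985297  1.28298623 -0.05807911  1.27700253  0.29491279]
0.2 124.3 [ 0.19093143  0.27484948  1.22631664 -0.05778957  1.44892491  0.29424445]
0 24.299999999999997 [ 1.56556724e-01  5.44023615e-01  1.06615306e+00 -4.44089210e-16
  1.53141598e+00  2.58353051e-01]
0 124.3 [ 1.56556724e-01  4.95978898e-01  9.31183009e-01 -4.44089210e-16
  1.71443075e+00  2.58353051e-01]
[-0.15328717  0.0878292   0.03465899]
0.1390564893886766 39.03779022308299 [-4.32585388  0.37486258  3.12348192] 5.0917
```

```bash
python3 - <<'E'
from workcell import r
from h import *
import cv2
pm=[541.3,108.5,1.469];a=pm[2]
ax=[np.cos(a),np.sin(a),0]
def pose(th,d):
    P=W(pm,(45,-115+d*np.sin(th),78+d*np.cos(th)))[0]
    return P.tolist(),quat(a,ax,-th).tolist()
D=43-r.grip_depth
for th in(.28,.14,0):
    p,q=pose(th,D);r.servo_line(p,v=25,rot=q);s=r.state();print(th,s["ft_force"].round(1) if hasattr(s["ft_force"],"round") else s["ft_force"],s["opening"])
r.sleep(.2);print(r.state()["ft_force"])
r.open();print(r.state()["ft_force"])
r.servo_line(pose(0,D+90)[0],v=120)
P=W(pm,(-90,-40,300))[0]
r.reach(P.tolist(),quat(a).tolist())
c=r.calibration("wrist");im=r.grab_frame("wrist")
import pickle;pickle.dump(c,open("w2.pkl","wb"))
cv2.imwrite("pics/w2.png",im);cv2.imwrite("pics/w2b.png",cv2.resize(im[:280,100:474],(800,600),interpolation=cv2.INTER_CUBIC))
print(r.state()["clock"])
L=W(pm,[(45,-115,118),(45,-115+40*np.sin(.42),114.5),(45,-115-40*np.sin(.42),114.5)]);print((proj(c,L)-[100,0])*800/374)
E
```

```text
0.28 [-10.3  -0.6   6. ] 0.13983452765015314
0.14 [-4.2  0.1  4.5] 0.14005932748403374
0 [-5.  -0.2  3.4] 0.14198349477039698
[-1.16062741  0.09776321  1.89087985]
[0.01121674 0.74246064 0.29617712]
8.5917
[[545.98246871 132.56878372]
 [509.71849195 133.96778424]
 [578.6069217  133.91253669]]
```

View pics/w2b.png

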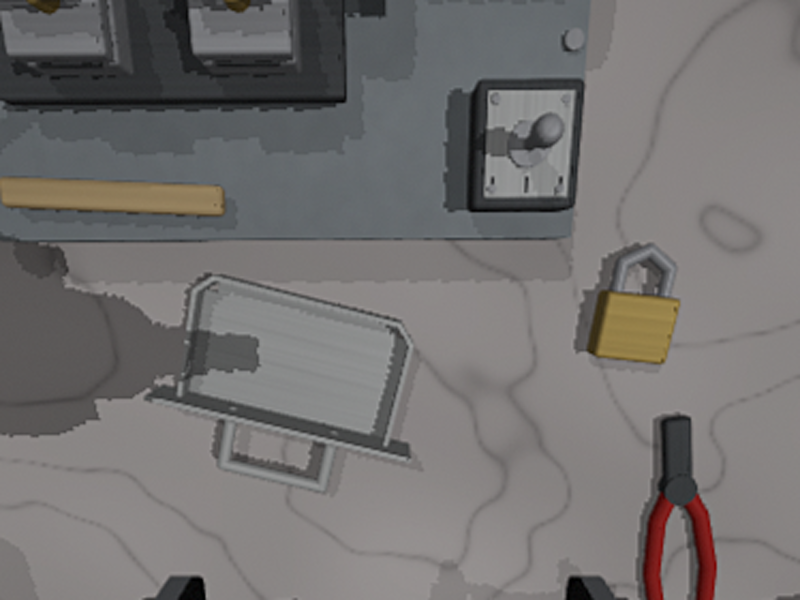

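The lever grip sits at (547,130), right where upright is predicted (546,132), so it is off. Tray points in this view: handle ends (225,463) and (323,486), rear corners (190,292), (213,277), (395,322) and (410,342). Next I'll put one finger inside the bow and close on the bar, which drags the tray back about 28 mm, then align it.

```bash
python3 - <<'E'
from workcell import r
from h import *
import pickle,cv2
pm=[541.3,108.5,1.469]
c=pickle.load(open("w2.pkl","rb"));V=lambda L:np.array(L,float)*.4675+[100,0]-.2
t=[(c,[(-42,36,20),(-42,-36,20),(73,75,22),(85,63,22),(85,-63,22),(73,-75,22)],V([(225,463),(323,486),(190,292),(213,277),(395,322),(410,342)]))]
p,e=fit(t,[497.5,-7.5,1.234]);print(p.round(3),e)
pt=np.array([497.5,-7.5,1.234])*.4+p*.6; print(pt)
q=quat(pt[2]+np.pi/2).tolist()
P=W(pt,(-42-28.5,0,2))[0]
r.reach((P+[0,0,90]).tolist(),q)
r.servo_line((P+[0,0,25]).tolist(),v=150)
r.servo_line(P.tolist(),v=50);print(r.state()["ft_force"])
r.grasp(60);s=r.state();print(s["opening"],s["gripper_force"],s["ft_force"],s["tool_pos"])
# align in front of the bay
a=pm[2];T=W(pm,(-135-42,0,2))[0]
r.servo_line(T.tolist(),v=60,rot=quat(a+np.pi/2).tolist())
s=r.state();print(s["ft_force"],s["opening"],s["clock"])
for n in("wrist","side"): cv2.imwrite(f"pics/{n}3.png",r.grab_frame(n))
pickle.dump(r.calibration("wrist"),open("w3.pkl","wb"))
a=cv2.imread("pics/side3.png")[200:380,140:380]
cv2.imwrite("pics/sd3.png",cv2.resize(a,(800,600),interpolation=cv2.INTER_CUBIC))
E
```

```text
[497.331  -7.504   1.244] [[[-0.4, 0.9], [-0.2, -0.1], [-0.3, -0.3], [-1.3, 0.0], [1.8, -0.5], [1.0, 0.4]]]
[497.39866365  -7.50254984   1.24020943]
[-0.23529916  0.65882227  0.428597  ]
0.07509949086919172 58.60995590686798 [1.0870263  1.2565098  1.94067718] [474.63552971 -74.29069956   2.18158064]
[ 0.71101709 -1.13434254  1.87514338] 0.07479338032898664 12.875
```

View pics/sd3.png

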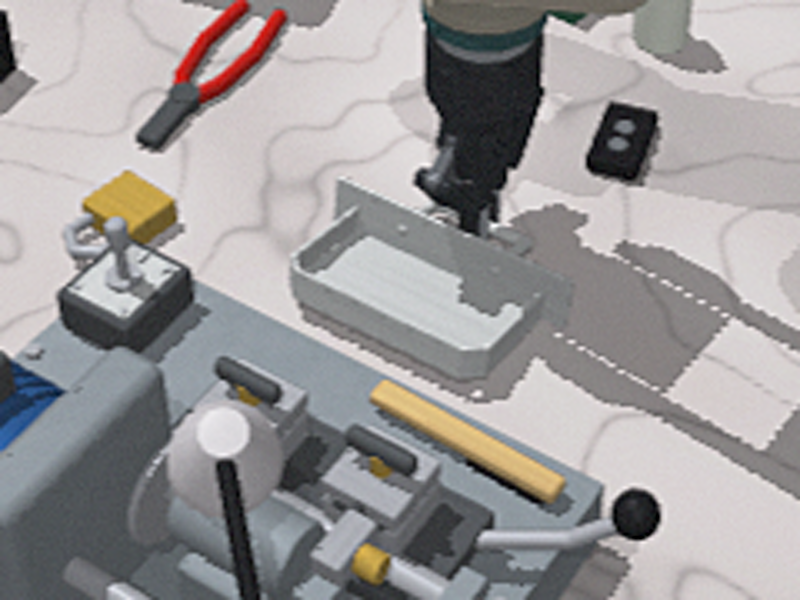

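```bash
python3 - <<'E'
from workcell import r
from h import *
import pickle
c=r.calibration("side");pm=[541.3,108.5,1.469]
X=[(0,-92,38),(0,92,38),(85,-63,22),(73,-75,22),(85,63,22),(73,75,22),(85,63,0),(85,-63,0),(73,75,0)]
pt=(*W(pm,(-135,0,0))[0][:2],pm[2])
for dz in(0,10): print(((proj(c,W(pt,X)+[0,0,dz])-[140,200])*800/240).round().tolist())
E
python3 -c "
import cv2
a=cv2.imread('pics/wrist3.png');cv2.imwrite('pics/w3b.png',cv2.resize(a,(800,600)))"
```

```text
[[331.0, 176.0], [566.0, 283.0], [291.0, 285.0], [287.0, 267.0], [455.0, 366.0], [482.0, 362.0], [454.0, 390.0], [292.0, 309.0], [481.0, 386.0]]
[[330.0, 165.0], [566.0, 272.0], [290.0, 274.0], [286.0, 256.0], [455.0, 355.0], [482.0, 351.0], [455.0, 379.0], [291.0, 298.0], [481.0, 375.0]]
```

View pics/w3b.png

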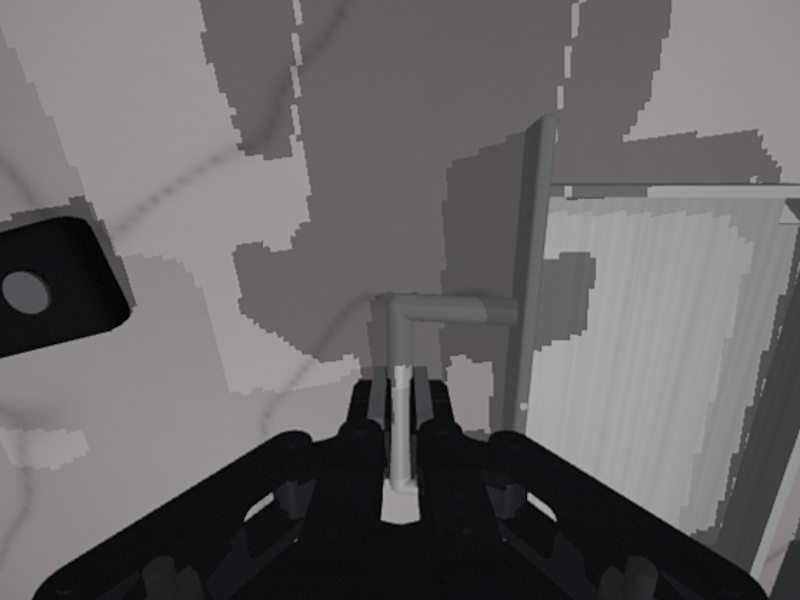

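The side view shows the rear-left edge at (467,352) against a flat prediction of (455,366), so the closing fingers tilted the tray and raised its rear. I'll fit the full pose to get the correction.

```bash
python3 - <<'E'
from workcell import r
from h import *
import pickle
sd=r.calibration("side");w=pickle.load(open("w3.pkl","rb"));pm=[541.3,108.5,1.469]
D=lambda L:np.array(L,float)*.3+[140,200]-.35
V=lambda L:np.array(L,float)*.7-.15
# tray pose in machine frame: x,y,z,rotvec
obs=[(sd,[(0,-92,38),(0,92,38),(73,-75,22),(85,63,22),(85,63,0)],D([(340,178),(573,277),(292,265),(467,352),(463,377)])),
     (w,[(-42,36,20),(-4,36,20)],V([(398,310),(517,311)]))]
def wp(p,X): return W(pm,Ro.from_rotvec(p[3:]).apply(np.array(X,float))+p[:3])
f=lambda p:np.concatenate([(proj(c,wp(p,X))-px).ravel() for c,X,px in obs])
s=least_squares(f,[-135,0,0,0,0,0],x_scale=[10,10,10,.1,.1,.1],loss="soft_l1");print(s.x.round(3),s.fun.round(1))
st=r.state();print(loc(pm,st["tool_pos"]).round(1),st["tool_pos"][2])
E
```

```text
[-1.32188e+02  3.13300e+00  1.97000e+00  2.50000e-02 -1.30000e-01
  3.20000e-02] [-1.9  0.6  0.3 -0.1 -0.1 -0.9 -0.3 -0.   0.2  0.7 -0.4 -0.2  0.2  0.1]
[-177.    -0.2] 2.155063027751779
```

```bash
python3 - <<'E'
from workcell import r
from h import *
import cv2
pm=[541.3,108.5,1.469];a=pm[2]-.025
ay=[-np.sin(a),np.cos(a),0]
q=quat(a+np.pi/2,ay,.12).tolist()
T=W(pm,(-177-2-3,-2.5,2.2+4))[0]
r.servo_line(T.tolist(),v=20,rot=q)
s=r.state();print(s["ft_force"],s["opening"],s["clock"])
im=r.grab_frame("side")[200:380,140:380]
cv2.imwrite("pics/sd4.png",cv2.resize(im,(800,600),interpolation=cv2.INTER_CUBIC))
c=r.calibration("side")
X=[(0,-92,38),(0,92,38),(85,-63,22),(73,-75,22),(85,63,22),(73,75,22),(85,63,0),(85,-63,0),(73,75,0)]
pt=(*W(pm,(-135,0,0))[0][:2],pm[2])
print(((proj(c,W(pt,X))-[140,200])*800/240).round().tolist())
E
```

```text
[-1.99636671  2.6911175   4.77055753] 0.07477843767124938 13.475
[[331.0, 176.0], [566.0, 283.0], [291.0, 285.0], [287.0, 267.0], [455.0, 366.0], [482.0, 362.0], [454.0, 390.0], [292.0, 309.0], [481.0, 386.0]]
```

View pics/sd4.png

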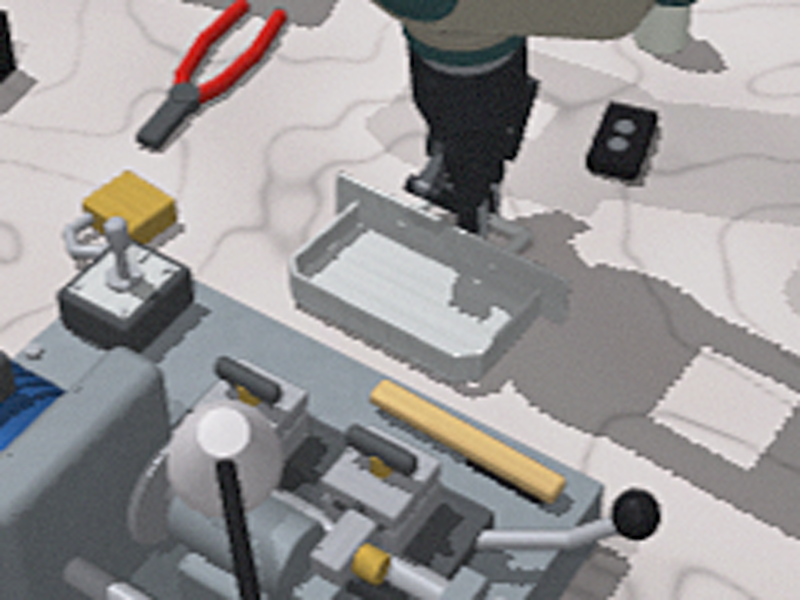

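```bash
python3 - <<'E'
from workcell import r
from h import *
sd=r.calibration("side");pm=[541.3,108.5,1.469]
D=lambda L:np.array(L,float)*.3+[140,200]-.35
obs=[(sd,[(0,-92,38),(0,92,38),(73,-75,22),(85,63,22),(85,63,0)],D([(339,173),(570,275),(291,262),(457,357),(457,383)]))]
def wp(p,X): return W(pm,Ro.from_rotvec(p[3:]).apply(np.array(X,float))+p[:3])
f=lambda p:np.concatenate([(proj(c,wp(p,X))-px).ravel() for c,X,px in obs])
s=least_squares(f,[-135,0,0,0,0,0],x_scale=[10,10,10,.1,.1,.1],loss="soft_l1");print(s.x.round(3),s.fun.round(1))
g=lambda p:f([p[0],p[1],p[2],0,p[3],p[4]])
s=least_squares(g,[-135,0,0,0,0],x_scale=[10,10,10,.1,.1]);print(s.x.round(3),s.fun.round(1))
E
```

```text
[-1.31696e+02  7.26500e+00  1.13110e+01  5.40000e-02 -1.20000e-02
 -3.30000e-02] [-0.2  0.1  0.2  0.   0.2 -0.1 -0.2  0.1  0.  -0.1]
[-1.45823e+02 -4.76000e+00 -5.77700e+00 -1.10000e-02 -3.00000e-03] [-0.8 -0.4 -0.5  0.8  0.5 -0.6  0.5  0.4  0.3 -0.2]
```

```bash
python3 - <<'E'
from workcell import r
from h import *
sd=r.calibration("side");pm=[540.3,109.1,1.461]
D=lambda L:np.array(L,float)*.3+[140,200]-.35
X=np.array([(0,-92,38),(0,92,38),(73,-75,22),(85,63,22),(85,63,0)],float)
px=D([(339,173),(570,275),(291,262),(457,357),(457,383)])
for z in(0,2,4):
    p,e=fit([(sd,X+[0,0,z],px)],[520,-26,1.46]);print(z,loc(pm,p[:2]),p[2]-pm[2],e)
# machine check points seen in same crop: deck front-left corner, brush ends, box top corners
print(((proj(sd,W(pm,[(0,190,52),(14,-143,82),(14,-87,82),(76,-143,82)]))-[140,200])*800/240).round())
E
```

```text
0 [-142.31345396   -4.22817675] 0.0037268105059435896 [[[-1.0, -0.8], [-0.3, 0.6], [0.3, -0.6], [0.4, 0.6], [0.3, -0.0]]]
2 [-140.75587607   -3.17291455] 0.0031872544388318325 [[[-1.0, -0.9], [-0.2, 0.6], [0.2, -0.7], [0.4, 0.6], [0.3, 0.0]]]
4 [-139.20773853   -2.11893525] 0.0025528897877704626 [[[-1.1, -1.0], [-0.1, 0.6], [0.1, -0.8], [0.4, 0.7], [0.3, 0.1]]]
[[600. 486.]
 [122. 228.]
 [192. 263.]
 [ 52. 288.]]
```

Pitch is now about −0.01, so the tray is flat, yaw is about 0, and it sits about 2.5 mm too far to −y. I'll correct that and insert in steps, watching force.

```bash
python3 - <<'E'
from workcell import r
from h import *
pm=[541.3,108.5,1.469]
z=r.state()["tool_pos"][2]
for x in(-172,-145,-135,-125,-115,-105,-95,-85,-75,-69):
    r.servo_line(W(pm,(x,0,z))[0].tolist(),v=40)
    F=np.array(r.state()["ft_force"]);print(x,F.round(1))
    if np.abs(F).max()>25: break
print(r.state()["clock"],r.state()["opening"],loc(pm,r.state()["tool_pos"]))
E
```

```text
-172 [ 0.7 -1.6  5.1]
-145 [ 0.2 -2.3  5. ]
-135 [ 0.  -2.1  5. ]
-125 [-0.1 -1.3  7. ]
-115 [ 0.  -0.7  6.2]
-105 [-0.6 -1.6  6. ]
-95 [ 0.2 -1.8  6.9]
-85 [-0.3 -1.6  6.4]
-75 [-0.5 -1.3  5.9]
-69 [-0.4 -2.   6.7]
17.8583 0.07637668080568073 [-68.91960587  -0.37040245]
```

```bash
python3 - <<'E'
from workcell import r
from h import *
import cv2
pm=[541.3,108.5,1.469];a=pm[2]
r.open();s=r.state();print(s["opening"],s["ft_force"])
p=np.array(s["tool_pos"]);r.servo_line((p+[0,0,75]).tolist(),v=100)
r.servo_line(W(pm,(-80,0,90))[0].tolist(),v=100)
r.grasp(20)
r.reach(W(pm,(-50,0,90))[0].tolist(),quat(a).tolist())
r.servo_line(W(pm,(-50,0,29))[0].tolist(),v=80)
print(r.state()["ft_force"],r.state()["clock"])
ax=np.array([np.cos(a),np.sin(a),0]);x=-50
while x<-5:
    x+=2 if x<-25 else 1
    r.servo_line(W(pm,(x,0,29))[0].tolist(),v=30)
    F=np.array(r.state()["ft_force"])@ax
    print(x,F.round(1),end="; ")
    if F<-15: break
print(r.state()["clock"],loc(pm,r.state()["tool_pos"]))
E
```

```text
0.998444130481301 [ 0.28669683 -1.16485649 -0.32058781]
[-0.51017283  0.13268327 -0.52290673] 22.8333
-48 -0.3; -46 -0.5; -44 0.4; -42 -0.2; -40 0.2; -38 -0.4; -36 -0.1; -34 0.0; -32 -0.4; -30 -0.6; -28 0.3; -26 -0.1; -24 0.4; -23 0.2; -22 -0.4; -21 -0.7; -20 0.4; -19 -0.9; -18 -1.8; -17 -1.2; -16 -1.5; -15 -4.4; -14 -8.7; -13 -13.0; -12 -17.6; 29.0833 [-15.19094935  -0.04647212]
```

```bash
python3 - <<'E'
from workcell import r
from h import *
import cv2
pm=[541.3,108.5,1.469];a=pm[2]
r.servo_line(W(pm,(-30,0,30))[0].tolist(),v=60)
r.servo_line(W(pm,(-60,0,120))[0].tolist(),v=120)
r.servo_line(W(pm,(-140,-40,260))[0].tolist(),v=200)
A=r.grab_frame("wrist");B=r.grab_frame("side")[230:380,140:340]
cv2.imwrite("pics/fin.png",np.hstack([cv2.resize(A,(400,300)),cv2.resize(B,(400,300))]))
c=r.calibration("wrist");pt=pm
A=A[60:240,130:370]
cv2.imwrite("pics/fin.png",np.vstack([cv2.resize(A,(400,300),interpolation=cv2.INTER_CUBIC),cv2.resize(B,(400,300),interpolation=cv2.INTER_CUBIC)]))
print(r.state()["clock"],r.state()["ft_force"])
E
```

```text
31.5583 [ 0.38469202  0.28586787 -0.30915154]
```

View pics/fin.png

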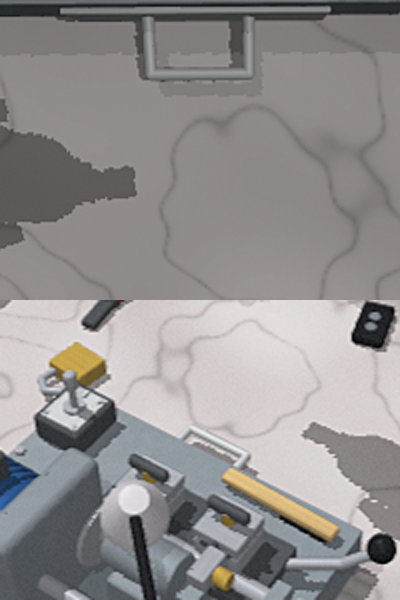

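The final view shows the plate (60–330, about row 11) parallel to the machine's edge and against it. The lever is upright at (70,378), and the brush, padlock and fob are where they were.

```bash
python3 -c "
from workcell import r
print(r.close_job())"
```

```text
the job is handed in; nothing more can be done
None
```

The lever is upright at off, the tray is pushed in with its front plate flush against the machine, both are released, and the job is handed in at about 32 s on the robot's clock.

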